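Stow the tall bucket insert in the sealed drawer

TASK

Put the tall rectangular black bucket insert away: lay it on its side, flat on the floor of the open drawer beside the short one already there (standing up it is too tall for the drawer to close), let go of it, then slide the drawer shut without slamming and lean on its front or handle with a firm steady push of about 15 N, never more than 30 N, for half a second so that its rubber seal beds in. Do not drop the insert, and leave the round bucket and the jar standing where they are; at the end the drawer is fully shut with both inserts lying inside.

Things in the scene. Friction and masses are not known exactly. Their poses are not given: they have to be found in the camera images.
- insert_center (a point): the tall insert: matt black rectangular plastic liner, a box open at the top, 50 (own x) x 46 (own y) x 125 mm high (own z), walls 4 mm, mass 0.2 to 0.45 kg, standing upright on the bench at the start. The point is its centre, half-way up; own z points to its open end
- short_center (a point): the short insert: the same black 50 x 46 mm section but 95 mm long, already lying loose on the drawer floor, its length roughly along the drawer; the point is its centre, own x along its length, own z up
- drawer_in (a point): foot of the drawer's inner front wall, at mid-width, on the drawer's inner floor (20 mm above the bench); moves with it. Own x points from the drawer's front to its back (the way it closes), y along its width, z up. Inside, the drawer runs from own x = 0 to 288 mm and y = -117 to 117 mm, walls 54 mm high. White front panel: outer face at own x = -21 mm, 270 mm wide, top 86 mm above this floor
- drawer_handle (a point): middle of the drawer's steel bar handle: a 10 mm round bar, 110 mm long along the drawer's y, its centre 25 mm in front of the panel and 82 mm above the bench; at own x = -46 mm from drawer_in
- drawer (a joint): opening in m: 0 = shut, rubber seal just touching; 0.205 to 0.23 at the start, 0.26 at most. Slides stiffly (3 N), stays where left. At 0 the seal yields a few mm (below 0) to a firm push, then springs back. The fixed white unit is 340 deep, 276 wide, 115 mm high; its face is at drawer_in's x = opening - 2 mm, behind it a 12 mm top board; a 60 mm high vial rack on top starts 230 mm behind the face
- bucket_center (a point): round black centrifuge bucket, 88 mm across, 105 mm high, standing on the bench; centre, half-way up. A bystander
- jar_center (a point): white jar with cap, 72 mm across, 110 mm high, standing on the bench; centre, half-way up. A bystander
There are look-alikes about, which are no part of the job. Leave any pink look-alike of the part that bears insert_center alone. What is shaped like the part that bears short_center but red is not meant.

How it is judged:
On the way, in this order (a step that is already met when the one before it is completed fails the run):
1. the tall insert lies on its side on the drawer floor, let go, the drawer still open (angle between insert_center's own z axis and vertical between 1.4 and 1.74 rad and z of insert_center in the frame of drawer_in between 0.015 and 0.035 m and x of insert_center in the frame of drawer_in between 0 and 0.288 m and y of insert_center in the frame of drawer_in between -0.117 and 0.117 m and contact force between each of the fingers, the arm and insert below 0.1 N and value of joint drawer above 0.05 m), for 0.2 s.
2. the shut drawer is pressed home with a firm steady push (8 N or more for 0.3 s) (value of joint drawer below 0.002 m and contact force between any of the fingers, the arm and drawer above 8 N), for 0.3 s.
At the end, for the whole second after the job is handed in: drawer open by less than 4 mm; tall insert lying (its long axis within 10 degrees of level) on the drawer floor inside, at rest; short insert still lying flat in the drawer (value of joint drawer below 0.004 m and angle between insert_center's own z axis and vertical between 1.4 and 1.74 rad and z of insert_center in the frame of drawer_in between 0.015 and 0.035 m and x of insert_center in the frame of drawer_in between 0 and 0.288 m and y of insert_center in the frame of drawer_in between -0.117 and 0.117 m and angle between short_center's own z axis and vertical below 0.2 rad and z of short_center in the frame of drawer_in below 0.035 m and x of short_center in the frame of drawer_in below 0.288 m and linear speed of insert below 0.03 m/s); the robot touches nothing.
It fails at once if the tall insert is dropped or thrown (faster than 1.3 m/s) (linear speed of insert above 1.3 m/s).
It fails at once if the drawer is slammed (closing faster than 0.4 m/s) (velocity of joint drawer below -0.4 m/s).
It fails at once if the shut drawer is pressed with more than 35 N (value of joint drawer below 0.003 m and contact force between any of the fingers, the arm and drawer above 35 N).
It fails at once if the round bucket is knocked over or shifted by more than 40 mm (distance of bucket_center from where it was at the start of the episode above 0.04 m or angle between bucket_center's own z axis and vertical above 0.4 rad).
It fails at once if the jar is knocked over or shifted by more than 40 mm (distance of jar_center from where it was at the start of the episode above 0.04 m or angle between jar_center's own z axis and vertical above 0.4 rad).
It also fails if it takes over 72 s, if anything falls off the work surface, if the arm or the gripper's body presses on something with over 40 N, if the wrist force passes 120 N, or if a joint passes its speed limit or range.

ROBOT

A 6-joint arm with a two-finger parallel gripper is mounted at the origin on the work surface. World frame = base frame: x ahead of the robot, y to its left, z up, the work surface at z = 0. Lengths are in m, angles in rad, forces in N, time in s.
With the tool pointing down it reaches from about 0.25 to 0.775 m from the base axis. Payload 4 kg.
Tool frame: the origin (TCP) lies on the centre line of the jaws, within the pads' length; the fingertips stand 22 mm ahead of it and the grasp point (between the pads) lies 3 mm ahead of it; z points along the fingers, y is the direction in which the jaws open and shut (so a half turn about z gives the same grasp; the last joint's range is limited). The gripper opens to 94 mm and grips with 3 to 60 N. Pads are 16 mm wide; open, the fingers measure 119 mm over their backs; the gripper's body (75 mm by 177 mm) begins 78 mm behind the grasp point.
Start: joints at [1.189, 0.087, 1.371, -0, 1.684, -0.103], TCP at [0.151, 0.529, 0.228] pointing down, gripper open.
Joint ranges: [-3.1, 3.1], [-0.76, 2.03], [0.27, 2.55], [-1.08, 4.22], [0.17, 2.65], [-2.57, 2.57]. Speed limits (rad/s): [2.79, 2.79, 3.14, 3.14, 3.14, 3.14].

INTERFACE

Orientations are given as [roll, pitch, yaw] about the fixed x, y, z axes, in that order (R = Rz(yaw) Ry(pitch) Rx(roll)).
In Python, from bench import robot gives the robot as it stands. The module is installed in compiled form; this text tells all that it offers.
- The arm moves only by the shell command python3 -m inch 'ROWS'. ROWS is JSON, a list of rows, each an object with "linear": the shift along the world's x, y, z scaled (see below), a list of three; "twist": the turn about the world's z scaled (see below); "gripper": the opening, from 0 (shut) to 1 (fully open). In form: [{"linear": [x, y, z], "twist": twist, "gripper": gripper}, ...]. A call has 1 to 10 rows; each row is the pose to reach, as a shift and turn from the pose commanded when the call began; what a row does not reach only later rows make up. The controller multiplies each number of a shift by 0.1 m and each number of a turn by 60 degrees. A row lasts 1/12 s, in which the tool goes at most 41.7 mm and 7.16 degrees, less where a joint would pass 70% of its speed; a pose out of reach is approached as far as the arm can. A call with a number of a shift or a turn outside -1 to 1 is refused whole. A call with a gripper value outside its range is refused whole. The fingers move at their own pace and stop on an object; the grip force is fixed at half the most. Time passes only in rows, so rows that repeat a pose let the fingers close. It gives the time, the measured TCP pose, the force and the opening at its end, in the units of the state.
- robot.get_obs(): the state, without advancing time (a new reading comes with each control period).
- robot.snapshot(name): name is "scene" or "top" or "wrist"; returns a dict with "image" (384x512x3 uint8, red, green, blue), "depth" (384x512 float32, m along the optical axis (not along the pixel's ray), 0 where there is no reading), "mtx" (3x3 intrinsics, pixels), "k1" (the pictures are not rectified: a ray, as slopes to the right and down, at radius r is drawn at 1 + k1 r^2 times it, then the intrinsics apply), "rvec" (rotation vector, rad) and "tvec" (3), from world to camera coordinates, as OpenCV has them; the wrist camera has in their place "hand_eye" (4x4, takes a point from camera to tool coordinates, whose origin is the TCP and whose axes are the flange's). Camera axes: x right, y down, z forward; pixel columns grow to the right and rows downward; lengths in m; the calibration is good to about 2 mm. A picture is of the moment at which its call begins: read the wrist's pose just before it.
- robot.close_job(): hands the job in, once; it reports no verdict.
The state is a dict: "time": time; "joint_positions": joint angles; "qvel": joint speeds; "joint_torque": joint torques, N m; "tool_pos": TCP position; "ee_rot": TCP orientation; "wrist_force": force on the tool from outside, world axes, zero at the start; "wrist_torque": the same for the moment, N m; "width": finger opening in m.
Only numpy, scipy, OpenCV 4.12 (cv2) and the standard library are available. Lean on these libraries where they do the work, as an engineer would, in place of code of your own. Each camera call takes 0.05 s, during which the arm holds its last target.

## Working session

There is one attempt and no reset: what is moved stays moved. The work goes in short steps, Python scripts to look and compute and a shell command to move; the robot and the scene stay as the last step left them, time stands still between calls to the robot, and variables do not carry over. Pictures are saved under pics/ and viewed, and the job is handed in when it is done.

```bash
mkdir -p pics; ls; cat > h.py <<'E'
import numpy as np, cv2
from bench import robot
def snap(n,name):
    s=robot.snapshot(n); cv2.imwrite(f'pics/{name}.png',s['image'][:,:,::-1]); np.savez(f'{name}.npz',**{k:v for k,v in s.items()}); return s
E
python3 - <<'E'
from h import *
o=robot.get_obs(); print(o)
for n in ('scene','top','wrist'):
    s=snap(n,n+'0'); print(n,s['mtx'].tolist(),s['k1'],s.get('rvec'),s.get('tvec'),s.get('hand_eye'))
E
```

```text
pics
{'time': 0.0, 'joint_positions': array([ 1.18889858e+00,  8.79300317e-02,  1.37221805e+00, -3.72089665e-05,
        1.68356031e+00, -1.03066303e-01]), 'qvel': array([-3.80893959e-04,  3.77264655e-04, -2.65395265e-03,  9.72678674e-05,
       -1.02635359e-04,  8.16605092e-04]), 'joint_torque': array([ 2.44512721e-04, -3.40177345e+01, -3.02427256e+01,  7.16694701e-02,
        3.28834250e-02, -1.71758115e-04]), 'tool_pos': array([0.15119596, 0.52830944, 0.22633611]), 'ee_rot': array([-3.13948433e+00, -1.80890956e-04,  2.86275687e+00]), 'wrist_force': array([ 0.17534644,  0.23454578, -0.19022872]), 'wrist_torque': array([-0.02024344, -0.02547548,  0.01210995]), 'width': 0.09433425776241841}
scene [[425.07509089955965, 0.0, 255.30559478371424], [0.0, 425.07509089955965, 188.04329813751818], [0.0, 0.0, 1.0]] -0.10410157633210292 [ 0.88927626  2.50175079 -1.09406037] [ 0.34547778 -0.24385296  1.23225788] None
top [[353.8970308502659, 0.0, 253.65911987236677], [0.0, 353.8970308502659, 189.5399516553558], [0.0, 0.0, 1.0]] -0.06908252378587317 [ 2.18305646 -2.20337191  0.05612495] [0.09900874 0.53923176 0.91494546] None
wrist [[276.1105029344566, 0.0, 256.3390654456038], [0.0, 276.1105029344566, 188.70727527994893], [0.0, 0.0, 1.0]] -0.06497211855613941 None None [[-1.38835032e-03 -9.66983697e-01 -2.54834461e-01  7.50623681e-02]
 [ 9.99999027e-01 -1.30812388e-03 -4.84292840e-04  4.83540292e-05]
 [ 1.34948236e-04 -2.54834886e-01  9.66984572e-01 -1.57436081e-01]
 [ 0.00000000e+00  0.00000000e+00  0.00000000e+00  1.00000000e+00]]
```

View pics/scene0.png

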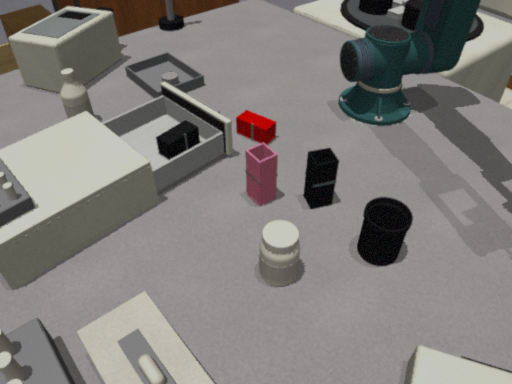

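View pics/top0.png

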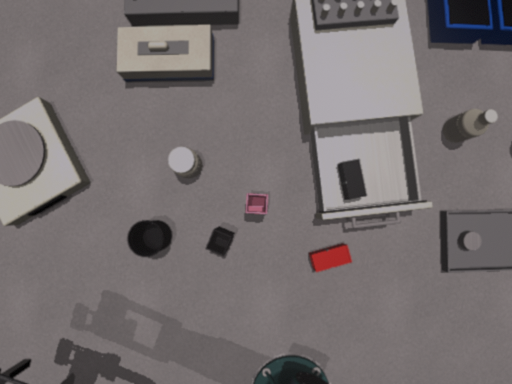

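View pics/wrist0.png

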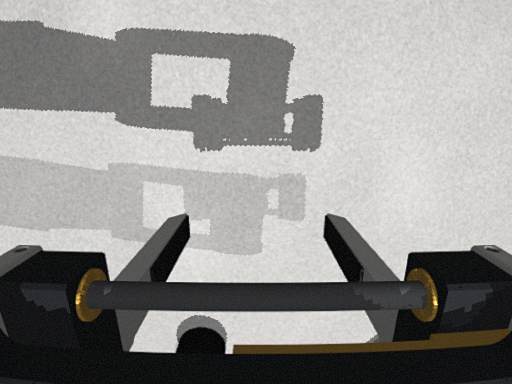

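The pictures show the following:
- **Top view:** the tall black insert is at (222,241), the pink look-alike at (257,204), the jar at (184,161) and the bucket at (150,238). The drawer spans about (315-425, 120-215), with the short insert at (352,179).
- **Wrist view:** only bench and shadows.

Next I'll measure positions.

```bash
cat >> h.py <<'E'
def cam(s):
    R=cv2.Rodrigues(np.array(s['rvec']))[0]; t=np.array(s['tvec']).ravel(); return R,t
def ray(s,px):
    K=s['mtx']; d=np.array([float(s['k1']),0,0,0,0])
    # model r_d=r(1+k1 r^2) is cv2's
    u=cv2.undistortPoints(np.array(px,float).reshape(-1,1,2),K,d).reshape(-1,2)
    return np.c_[u,np.ones(len(u))]
def onplane(s,px,z):
    R,t=cam(s); r=ray(s,px)@R; c=-R.T@t
    return c+r*((z-c[2])/r[:,2])[:,None]
def depthpt(s,px):
    R,t=cam(s); px=np.array(px); d=s['depth'][px[:,1],px[:,0]]
    return (ray(s,px)*d[:,None]-t)@R
E
python3 - <<'E'
from h import *
np.set_printoptions(precision=4,suppress=True)
s=dict(np.load('top0.npz')); im=s['image']
cv2.imwrite('pics/top_ins.png',cv2.resize(im[190:290,110:290,::-1],None,fx=4,fy=4,interpolation=cv2.INTER_NEAREST))
cv2.imwrite('pics/top_drw.png',cv2.resize(im[95:245,295:445,::-1],None,fx=4,fy=4,interpolation=cv2.INTER_NEAREST))
R,t=cam(s);print('cam',-R.T@t)
pts=[(222,230),(222,241),(257,203),(184,158),(150,240),(352,180),(385,180),(385,209),(330,258),(360,80)]
print(np.c_[pts,depthpt(s,pts)])
g=im.max(2).astype(int)
m=((g<45)).astype(np.uint8)
cs,_=cv2.findContours(m,0,2)
for c in cs:
    if cv2.contourArea(c)>150: print(cv2.boundingRect(c),cv2.contourArea(c),cv2.minAreaRect(c))
E
```

```text
cam [0.4905 0.0921 0.9427]
[[222.     230.       0.4388   0.1718   0.0793]
 [222.     241.       0.4055   0.1788   0.0054]
 [257.     203.       0.5049   0.0855   0.0047]
 [184.     158.       0.6111   0.258    0.1136]
 [150.     240.       0.4094   0.3694   0.0085]
 [352.     180.       0.5585  -0.1502   0.0716]
 [385.     180.       0.5618  -0.2527   0.0199]
 [385.     209.       0.4859  -0.2184   0.1065]
 [330.     258.       0.3642  -0.0963   0.0504]
 [360.      80.       0.7976  -0.1656   0.1133]]
(267, 361, 61, 23) 769.0 ((297.0, 372.0), (22.0, 60.0), 90.0)
(0, 360, 30, 20) 182.5 ((16.623077392578125, 370.71539306640625), (10.791021347045898, 32.12499237060547), 60.255123138427734)
(207, 227, 27, 28) 431.5 ((220.112060546875, 240.40516662597656), (19.695964813232422, 24.816919326782227), 23.198591232299805)
(128, 221, 44, 35) 1160.5 ((149.5, 238.0), (34.0, 43.0), 90.0)
(441, 212, 6, 59) 228.5 ((443.5, 241.0), (58.0, 5.0), 90.0)
(28, 195, 39, 22) 189.0 ((47.045650482177734, 205.578857421875), (6.057984828948975, 42.40589141845703), 59.931419372558594)
(126, 13, 112, 13) 1024.0 ((181.59344482421875, 18.62437629699707), (10.947260856628418, 111.01774597167969), 88.8426742553711)
(502, 0, 10, 26) 188.5 ((506.5, 12.5), (25.0, 9.0), 90.0)
(446, 0, 66, 45) 749.0 ((482.2629089355469, 33.752777099609375), (47.27745056152344, 57.98072052001953), 57.20046615600586)
(449, 0, 40, 25) 847.5 ((468.5, 12.0), (24.0, 39.0), 90.0)
(429, 0, 15, 26) 171.0 ((436.0, 12.5), (25.0, 14.0), 90.0)
```

```bash
sleep 1; ls pics
```

```text
scene0.png
top0.png
top_drw.png
top_ins.png
wrist0.png
```

View pics/top_ins.png

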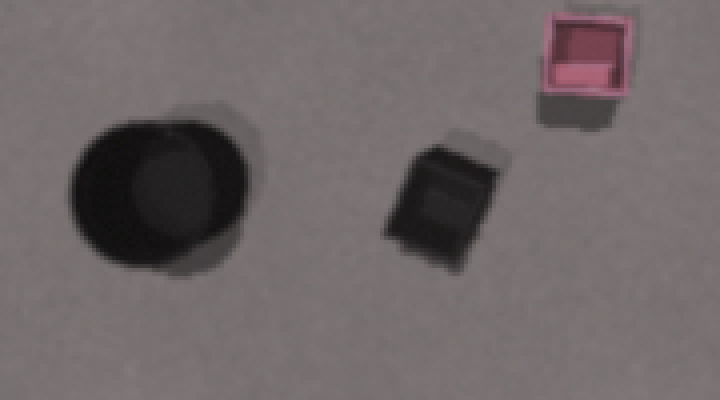

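View pics/top_drw.png

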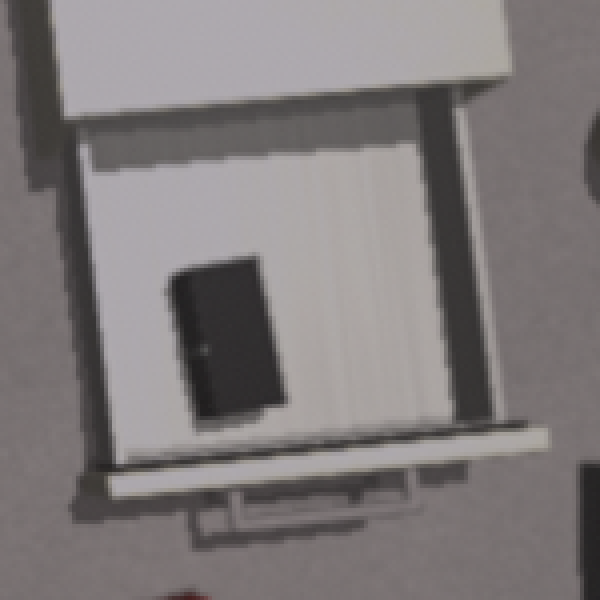

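```bash
python3 - <<'E'
from h import *
np.set_printoptions(precision=4,suppress=True,linewidth=150)
for n in ('top','scene'):
    s=dict(np.load(n+'0.npz'))
    v,u=np.mgrid[0:384,0:512]; px=np.c_[u.ravel(),v.ravel()]; 
    P=depthpt(s,px).reshape(384,512,3); P[s['depth']==0]=np.nan
    np.save(n+'P.npy',P)
    x,y,z=P[...,0],P[...,1],P[...,2]
    def box(x0,x1,y0,y1,z0,z1): return (x>x0)&(x<x1)&(y>y0)&(y<y1)&(z>z0)&(z<z1)
    def rep(nm,m,pl=None):
        p=P[m]; print(n,nm,len(p),np.median(p,0) if len(p) else '', cv2.minAreaRect((p[:,:2]*1000).astype(np.float32)) if len(p)>3 else '')
    rep('ins top',box(.33,.50,.12,.26,.117,.133))
    rep('ins all',box(.33,.50,.13,.26,.03,.133))
    rep('pink',box(.43,.6,.02,.13,.117,.133))
    rep('jar',box(.5,.75,.18,.35,.06,.12))
    rep('bucket',box(.33,.50,.27,.42,.09,.112))
    rep('short top',box(.48,.7,-.22,-.07,.058,.078))
    rep('red',box(.3,.45,-.2,0,.03,.06))
    rep('panel top',box(.4,.56,-.4,.05,.098,.112))
    rep('floor',box(.45,.8,-.35,-.05,.015,.025))
    rep('unit',box(.6,1.2,-.45,.05,.108,.122))
    rep('rims',box(.5,.75,-.4,.05,.068,.08))
E
```

```text
top ins top 155 [0.414  0.1775 0.1255] ((413.72314453125, 176.91314697265625), (46.08664321899414, 50.23507308959961), 66.64646911621094)
top ins all 356 [0.4119 0.1803 0.1094] ((414.06903076171875, 176.61241149902344), (46.44672775268555, 51.06193161010742), 66.85453033447266)
top pink 137 [0.5051 0.0866 0.1258] ((502.5934753417969, 88.13709259033203), (49.74398422241211, 45.772735595703125), 85.94857788085938)
top jar 718 [0.6045 0.2609 0.1102] ((607.8634643554688, 263.0163879394531), (70.15336608886719, 63.50661087036133), 1.938725471496582)
top bucket 369 [0.42   0.3648 0.1031] ((421.9583740234375, 351.7701721191406), (85.89027404785156, 86.79681396484375), 13.97265625)
top short top 933 [ 0.5537 -0.1487  0.0708] ((553.3812255859375, -139.27529907226562), (130.77294921875, 143.69638061523438), 6.741695880889893)
top red 726 [ 0.3646 -0.0982  0.0504] ((363.34259033203125, -100.45390319824219), (47.21141815185547, 95.90660095214844), 14.279451370239258)
top panel top 884 [ 0.4849 -0.1965  0.1057] ((485.1637878417969, -200.38475036621094), (19.44940948486328, 270.270751953125), 5.38
[... 1306 characters left out ...]
9 [ 0.3724 -0.0943  0.0484] ((364.1476745605469, -99.43740844726562), (49.9712028503418, 97.5709457397461), 13.912799835205078)
scene panel top 539 [ 0.4855 -0.1799  0.1039] ((485.10186767578125, -199.95254516601562), (22.767560958862305, 270.78076171875), 5.086043834686279)
scene floor 1838 [ 0.6036 -0.2428  0.0192] ((575.9970703125, -187.91566467285156), (219.94140625, 256.35699462890625), 1.649928092956543)
scene unit 9800 [ 0.8314 -0.1314  0.1137] ((838.0289306640625, -230.0785369873047), (449.48040771484375, 311.7674255371094), 87.95869445800781)
scene rims 968 [ 0.5819 -0.1456  0.0705] ((624.5064697265625, -179.19808959960938), (288.6466369628906, 248.5987091064453), 89.96915435791016)
```

```bash
cat >> h.py <<'E'
YAW=np.deg2rad(5.3); D0=np.array([.4956,-.1992])
def todrw(p):
    q=np.asarray(p)[...,:2]-D0; c,s=np.cos(YAW),np.sin(YAW)
    return np.stack([q[...,0]*c+q[...,1]*s,-q[...,0]*s+q[...,1]*c],-1)
def fromdrw(a):
    a=np.asarray(a); c,s=np.cos(YAW),np.sin(YAW)
    return D0+np.stack([a[...,0]*c-a[...,1]*s,a[...,0]*s+a[...,1]*c],-1)
E
python3 - <<'E'
from h import *
np.set_printoptions(precision=4,suppress=True,linewidth=150)
for n in ('top','scene'):
    s=dict(np.load(n+'0.npz')); P=np.load(n+'P.npy'); g=s['image'].max(2)
    q=todrw(P); z=P[...,2]
    m=(g<70)&(np.abs(z-.068)<.008)&(q[...,0]>.01)&(q[...,0]<.2)&(abs(q[...,1])<.11)
    p=q[m]*1000; print(n,'short',len(p),np.median(z[m]),cv2.minAreaRect(p.astype(np.float32)))
    for nm,m in (('unit',(abs(z-.115)<.006)&(q[...,0]>.15)&(abs(q[...,1])<.12)),('floor',(abs(z-.02)<.005)&(q[...,0]>-.0)&(abs(q[...,1])<.15)),('rims',(abs(z-.074)<.006)&(abs(q[...,0]-.1)<.1)&(abs(q[...,1])<.15)&(abs(q[...,1])>.1)),('handle',(abs(z-.082)<.012)&(q[...,0]<-.03)&(q[...,0]>-.07)&(abs(q[...,1])<.1)),('rack',(z>.15)&(q[...,0]>.3)&(abs(q[...,1])<.13))):
        p=q[m]; print(nm,len(p)); 
        if len(p): print(np.percentile(p,[1,50,99],0).tolist(), np.median(z[m]))
E
```

```text
top short 665 0.07048434813016477 ((69.10514068603516, 38.46681594848633), (92.5670394897461, 44.25288391113281), 5.35875940322876)
unit 9411
[[0.20829634369439426, -0.11782140450839568], [0.32438110795305414, 0.004248024963339248], [0.49097446165045816, 0.11804473142123359]] 0.11558474511091074
floor 6349
[[0.0029896849479121423, -0.11626000424488997], [0.12695969293468898, -0.016342667594295264], [0.27287144952455317, 0.13803644821263622]] 0.02058230207441358
rims 524
[[0.0007319932464633928, -0.12458184452961306], [0.09928478580604268, -0.11702651201744717], [0.19782611092972963, 0.12329914392207546]] 0.07417424325874442
handle 232
[[-0.0500200136318458, -0.057775370714554505], [-0.04398978104845684, 0.0003074855308639521], [-0.03056793076090156, 0.058199418170495267]] 0.0864753061888044
rack 397
[[0.4528915346042796, -0.08406025510989724], [0.45802933652920047, 0.00561435207614696], [0.4695735574290602, 0.08867554735115397]] 0.17088558017270442
scene short 546 0.06850187775033875 ((70.68948364257812, 38.58550262451172), (98.31287384033203, 48.50409698486328), 4.240805625915527)
unit 7786
[[0.2101335489522077, -0.11650365326087858], [0.3345274904023866, 0.022065196039989358], [0.4959671419403909, 0.11850643459855327]] 0.11375510976451544
floor 2396
[[0.001372190152960903, -0.1186265011713348], [0.1250078323996049, -0.0064277086619514865], [0.5351869600550274, 0.14110881825987348]] 0.019242268990597236
rims 439
[[0.00039137089398639244, -0.12363236100146335], [0.1041940076750531, 0.11878229903873967], [0.19544885961677494, 0.12494907016737072]] 0.07181576404060508
handle 100
[[-0.04881774434207253, -0.05572834110507911], [-0.04317890398122967, 0.005515933899024838], [-0.039585916191973415, 0.058002406235577765]] 0.08510883478209923
rack 225
[[0.4535580623054425, 0.03817001630125638], [0.4609135538188024, 0.08382784835365444], [0.4692077529949001, 0.09040593811811057]] 0.16537754429353813
```

```bash

python3 -m inch '[{"linear":[0.22,-0.29,0],"twist":-0.122,"gripper":1},{"linear":[0.44,-0.58,0],"twist":-0.122,"gripper":1},{"linear":[0.66,-0.88,0],"twist":-0.122,"gripper":1}]'
python3 -m inch '[{"linear":[0.22,-0.29,0],"twist":0,"gripper":1},{"linear":[0.44,-0.58,0],"twist":0,"gripper":1},{"linear":[0.66,-0.88,0],"twist":0,"gripper":1}]'
python3 -m inch '[{"linear":[0.22,-0.29,0],"twist":0,"gripper":1},{"linear":[0.44,-0.58,0],"twist":0,"gripper":1},{"linear":[0.66,-0.88,0],"twist":0,"gripper":1}]'
python3 -m inch '[{"linear":[0.22,-0.29,0],"twist":0,"gripper":1},{"linear":[0.44,-0.58,0],"twist":0,"gripper":1},{"linear":[0.65,-0.87,0],"twist":0,"gripper":1},{"linear":[0.65,-0.87,0],"twist":0,"gripper":1},{"linear":[0.65,-0.87,0],"twist":0,"gripper":1}]'
python3 - <<'E'
from h import *
o=robot.get_obs();print(o['tool_pos'],np.rad2deg(o['ee_rot']),o['wrist_force'])
s=snap('wrist','w1')
E
```

```text
time: 0.4
tool_pos: [0.2175, 0.4398, 0.2268]
ee_rot: [-3.14, 0.0, 2.737]
wrist_force: [0.1, 0.2, -0.1]
width: 0.094
time: 0.65
tool_pos: [0.2838, 0.3513, 0.2272]
ee_rot: [-3.141, -0.0, 2.736]
wrist_force: [0.2, 0.2, -0.5]
width: 0.0941
time: 0.9
tool_pos: [0.3499, 0.2632, 0.2273]
ee_rot: [3.141, -0.0, 2.735]
wrist_force: [0.4, 0.6, 0.2]
width: 0.0937
time: 1.32
tool_pos: [0.4149, 0.1764, 0.227]
ee_rot: [-3.141, -0.001, 2.731]
wrist_force: [-0.2, -0.4, -0.8]
width: 0.0939
[0.41488133 0.17639402 0.226993  ] [-1.79976483e+02 -6.71212921e-02  1.56468983e+02] [-0.15979828 -0.3766613  -0.83643391]
```

```bash
sleep 0.1
```

```text
(no output)
```

View pics/w1.png

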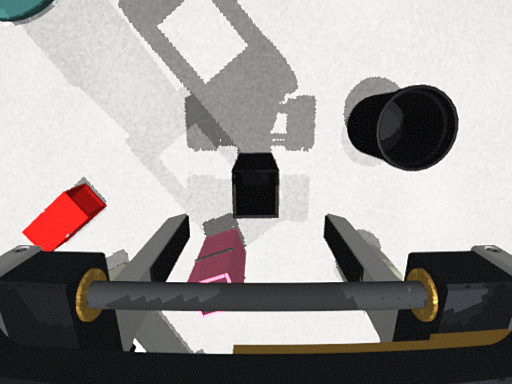

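The wrist view shows the insert at (255,185), centred and square between the jaws. The pink one sits behind and off to one side. I'm descending to grip near the top.

```bash

python3 -m inch '[{"linear":[0,0.01,-0.3],"twist":0,"gripper":1},{"linear":[0,0.01,-0.6],"twist":0,"gripper":1},{"linear":[0,0.01,-0.9],"twist":0,"gripper":1}]'
python3 -m inch '[{"linear":[0,0,-0.2],"twist":0,"gripper":1},{"linear":[0,0,-0.39],"twist":0,"gripper":1},{"linear":[0,0,-0.39],"twist":0,"gripper":1},{"linear":[0,0,-0.39],"twist":0,"gripper":0.4},{"linear":[0,0,-0.39],"twist":0,"gripper":0.2},{"linear":[0,0,-0.39],"twist":0,"gripper":0.2},{"linear":[0,0,-0.39],"twist":0,"gripper":0.2},{"linear":[0,0,-0.39],"twist":0,"gripper":0.2}]'
python3 -m inch '[{"linear":[0,0,0],"twist":0,"gripper":0.2},{"linear":[0,0,0],"twist":0,"gripper":0.2},{"linear":[0,0,0],"twist":0,"gripper":0.2},{"linear":[0,0,0],"twist":0,"gripper":0.2}]'
```

```text
time: 1.62
tool_pos: [0.4139, 0.1804, 0.1371]
ee_rot: [3.14, 0.001, 2.738]
wrist_force: [0.0, 1.0, -0.6]
width: 0.094
time: 2.28
tool_pos: [0.4151, 0.1791, 0.0998]
ee_rot: [3.14, 0.002, 2.735]
wrist_force: [-0.1, -0.3, -0.0]
width: 0.0641
time: 2.62
tool_pos: [0.4144, 0.1783, 0.0988]
ee_rot: [-3.141, 0.0, 2.735]
wrist_force: [-1.5, -1.6, 2.3]
width: 0.0457
```

```bash

python3 -m inch '[{"linear":[0,0,-0.02],"twist":0,"gripper":0.2},{"linear":[-0.03,0.013,-0.02],"twist":0,"gripper":0.2},{"linear":[-0.06,0.026,-0.02],"twist":0,"gripper":0.2},{"linear":[-0.09,0.04,-0.02],"twist":0,"gripper":0.2},{"linear":[-0.12,0.052,-0.02],"twist":0,"gripper":0.2},{"linear":[-0.12,0.052,-0.02],"twist":0,"gripper":0.2}]'
python3 - <<'E'
from h import *
s=snap('scene','s1');snap('wrist','w2')
cv2.imwrite('pics/s1c.png',cv2.resize(s['image'][100:300,220:440,::-1],None,fx=3,fy=3))
E
```

```text
time: 3.12
tool_pos: [0.4042, 0.1846, 0.0984]
ee_rot: [3.138, 0.005, 2.735]
wrist_force: [2.4, -1.4, 7.3]
width: 0.0459
```

```bash
sleep 0.1
```

```text
(no output)
```

View pics/s1c.png

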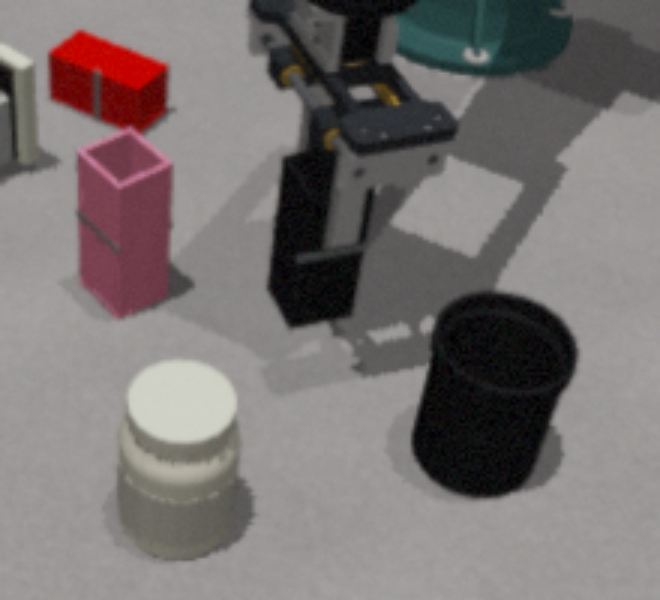

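The scene view shows the insert at crop (320,240), tilting about its bottom edge while held. The bottom stays on the bench, with about 7 N of press. I'm continuing along the arc.

```bash

python3 -m inch '[{"linear":[-0.06,0.026,0.005],"twist":0,"gripper":0.2},{"linear":[-0.12,0.051,0.01],"twist":0,"gripper":0.2},{"linear":[-0.18,0.077,0.007],"twist":0,"gripper":0.2},{"linear":[-0.24,0.103,0.003],"twist":0,"gripper":0.2},{"linear":[-0.30,0.129,-0.01],"twist":0,"gripper":0.2},{"linear":[-0.36,0.154,-0.02],"twist":0,"gripper":0.2},{"linear":[-0.36,0.154,-0.02],"twist":0,"gripper":0.2}]'
python3 - <<'E'
from h import *
s=snap('scene','s2')
cv2.imwrite('pics/s2c.png',cv2.resize(s['image'][100:300,220:440,::-1],None,fx=3,fy=3))
E
```

```text
time: 3.8
tool_pos: [0.3696, 0.1993, 0.0987]
ee_rot: [3.138, 0.011, 2.736]
wrist_force: [3.5, -4.9, 15.7]
width: 0.046
```

```bash
sleep 0.1
```

```text
(no output)
```

View pics/s2c.png

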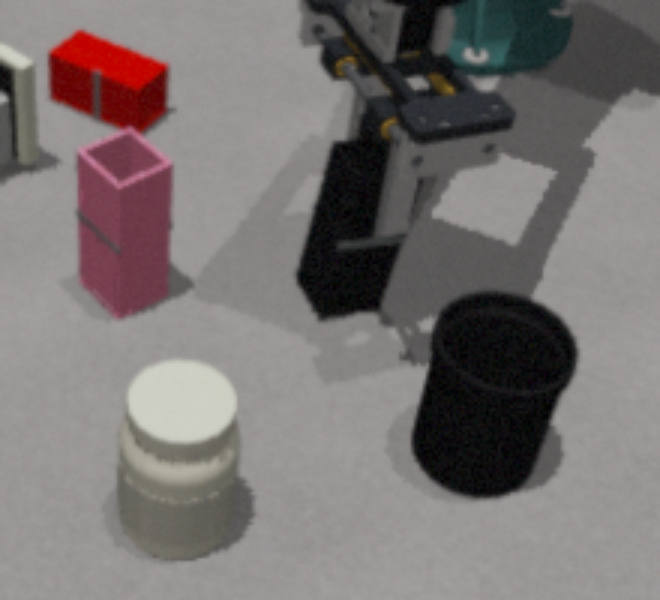

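```bash

python3 -m inch '[{"linear":[-0.055,0.024,-0.02],"twist":0,"gripper":0.2},{"linear":[-0.11,0.048,-0.042],"twist":0,"gripper":0.2},{"linear":[-0.16,0.07,-0.07],"twist":0,"gripper":0.2},{"linear":[-0.217,0.093,-0.1],"twist":0,"gripper":0.2},{"linear":[-0.27,0.115,-0.13],"twist":0,"gripper":0.2},{"linear":[-0.315,0.136,-0.17],"twist":0,"gripper":0.2},{"linear":[-0.36,0.155,-0.21],"twist":0,"gripper":0.2},{"linear":[-0.40,0.174,-0.257],"twist":0,"gripper":0.2},{"linear":[-0.40,0.174,-0.257],"twist":0,"gripper":0.2}]'
python3 - <<'E'
from h import *
s=snap('scene','s3')
cv2.imwrite('pics/s3c.png',cv2.resize(s['image'][100:300,220:440,::-1],None,fx=3,fy=3))
E
```

```text
time: 4.6
tool_pos: [0.3258, 0.2184, 0.0736]
ee_rot: [3.138, 0.0, 2.736]
wrist_force: [-8.9, -1.5, 27.6]
width: 0.046
```

```bash
sleep 0.1
```

```text
(no output)
```

View pics/s3c.png

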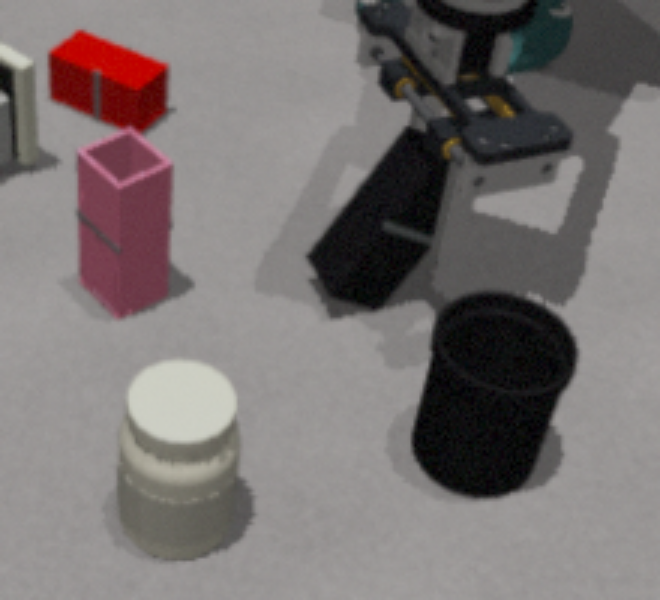

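```bash

python3 -m inch '[{"linear":[-0.04,0.017,-0.045],"twist":0,"gripper":0.2},{"linear":[-0.077,0.033,-0.095],"twist":0,"gripper":0.2},{"linear":[-0.11,0.047,-0.15],"twist":0,"gripper":0.2},{"linear":[-0.142,0.061,-0.2],"twist":0,"gripper":0.2},{"linear":[-0.17,0.073,-0.26],"twist":0,"gripper":0.2},{"linear":[-0.194,0.084,-0.31],"twist":0,"gripper":0.2},{"linear":[-0.213,0.092,-0.36],"twist":0,"gripper":0.2},{"linear":[-0.23,0.1,-0.41],"twist":0,"gripper":0.2},{"linear":[-0.23,0.1,-0.41],"twist":0,"gripper":0.2}]'
python3 - <<'E'
from h import *
s=snap('scene','s4');snap('wrist','w4')
cv2.imwrite('pics/s4c.png',cv2.resize(s['image'][100:300,220:440,::-1],None,fx=3,fy=3))
E
```

```text
time: 5.4
tool_pos: [0.2993, 0.2295, 0.0282]
ee_rot: [3.139, -0.009, 2.736]
wrist_force: [-7.3, 4.3, 10.1]
width: 0.0457
```

```bash
sleep 0.1
```

```text
(no output)
```

View pics/s4c.png

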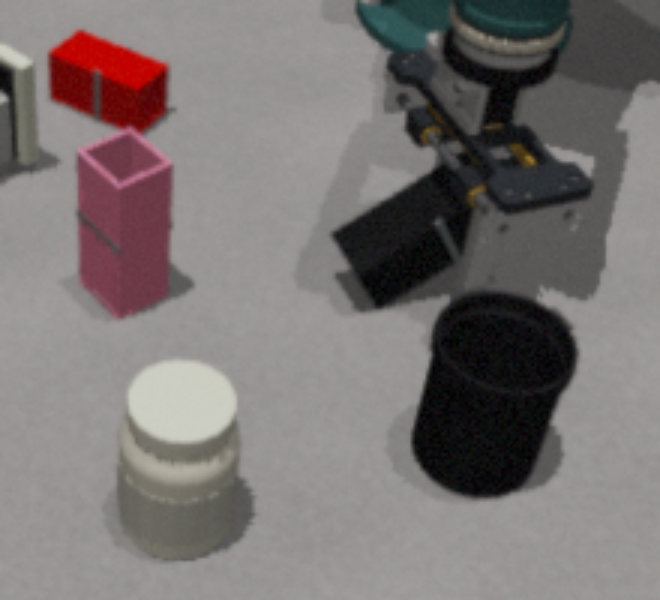

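View pics/w4.png

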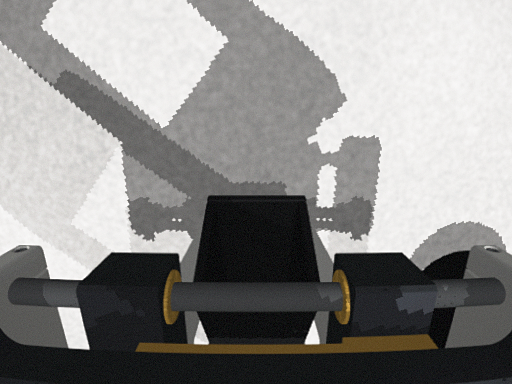

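The insert is nearly level: in the crop its bottom end is at (370,275), with a thin shadow beneath. I'll open a little so it settles flat on the bench.

```bash

python3 -m inch '[{"linear":[0,0,0.01],"twist":0,"gripper":0.55},{"linear":[0,0,0.01],"twist":0,"gripper":0.6},{"linear":[0,0,0.01],"twist":0,"gripper":0.7},{"linear":[0,0,0.01],"twist":0,"gripper":0.7}]'
python3 -m inch '[{"linear":[0,0,0.3],"twist":0,"gripper":0.8},{"linear":[0,0,0.6],"twist":0,"gripper":0.8},{"linear":[0,0,0.9],"twist":0,"gripper":0.8},{"linear":[0,0,0.9],"twist":0,"gripper":0.8}]'
python3 - <<'E'
from h import *
np.set_printoptions(precision=4,suppress=True,linewidth=150)
for n in ('top','scene'):
    s=snap(n,n+'5')
    v,u=np.mgrid[0:384,0:512]
    P=depthpt(s,np.c_[u.ravel(),v.ravel()]).reshape(384,512,3); P[s['depth']==0]=np.nan
    x,y,z=P[...,0],P[...,1],P[...,2]
    m=(x>.2)&(x<.46)&(y>.12)&(y<.29)&(z>.006)&(z<.062)&(s['image'].max(2)<70)
    cs,lab=cv2.connectedComponents(m.astype(np.uint8))[:2]
    k=1+np.argmax([ (lab==i).sum() for i in range(1,cs)]); m=lab==k
    p=P[m]; print(n,len(p),np.median(p,0),np.percentile(p[:,2],[2,90,98]),cv2.minAreaRect((p[:,:2]*1000).astype(np.float32)))
    t=p[p[:,2]>.044]; print('top face',len(t),cv2.minAreaRect((t[:,:2]*1000).astype(np.float32)))
    A=np.c_[t[:,:2],np.ones(len(t))]; print('plane',np.linalg.lstsq(A,t[:,2],rcond=None)[0])
cv2.imwrite('pics/s5c.png',cv2.resize(s['image'][100:300,220:440,::-1],None,fx=3,fy=3))
o=robot.get_obs();print(o['tool_pos'],np.rad2deg(o['ee_rot']))
snap('wrist','w5')
E
```

```text
time: 5.83
tool_pos: [0.3024, 0.2264, 0.028]
ee_rot: [-3.14, -0.002, 2.735]
wrist_force: [0.8, -0.2, 0.0]
width: 0.0647
time: 6.17
tool_pos: [0.3065, 0.2284, 0.1245]
ee_rot: [3.133, 0.006, 2.735]
wrist_force: [2.1, 1.0, 0.2]
width: 0.0752
top 616 [0.33   0.2174 0.0506] [0.0157 0.0528 0.054 ] ((322.63177490234375, 220.5023193359375), (45.17842483520508, 87.59133911132812), 66.58570861816406)
top face 555 ((326.7848815917969, 218.5623321533203), (45.01042938232422, 77.80760955810547), 66.14966583251953)
plane [-0.0038 -0.0028  0.0527]
scene 1545 [0.3191 0.2358 0.0468] [0.0077 0.0505 0.0514] ((306.8066101074219, 228.6002197265625), (50.114810943603516, 128.1676025390625), 66.90266418457031)
top face 829 ((306.2528991699219, 228.3162841796875), (49.130069732666016, 127.36300659179688), 66.98328399658203)
plane [-0.0174 -0.0186  0.0589]
[0.3039 0.227  0.1196] [179.8931   0.074  156.6854]
```

```bash
sleep 0.1
```

```text
(no output)
```

View pics/s5c.png

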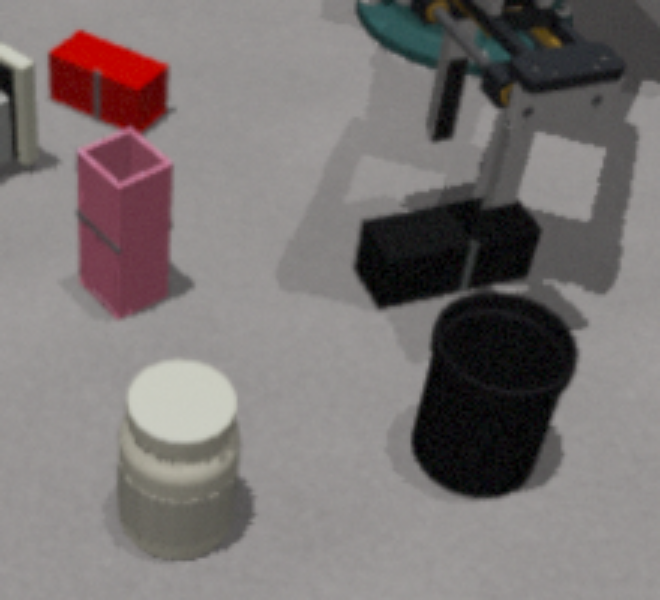

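View pics/w5.png

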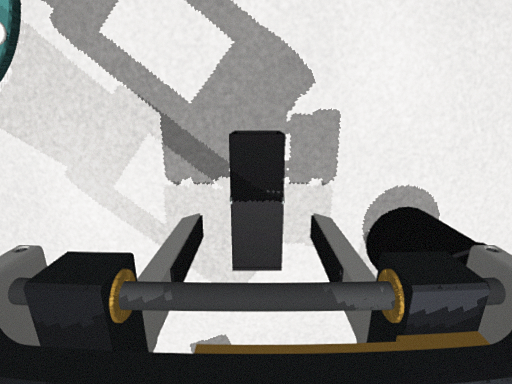

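The insert lies flat and square under the open jaws: wrist pixels (257,200), top at 51 mm, centre about (0.3065, 0.2285). I'll regrip it at mid-length and lift.

```bash

python3 -m inch '[{"linear":[0.03,0.015,-0.3],"twist":0,"gripper":0.8},{"linear":[0.03,0.015,-0.6],"twist":0,"gripper":0.8},{"linear":[0.03,0.015,-0.85],"twist":0,"gripper":0.8},{"linear":[0.03,0.015,-0.91],"twist":0,"gripper":0.8},{"linear":[0.03,0.015,-0.91],"twist":0,"gripper":0.3},{"linear":[0.03,0.015,-0.91],"twist":0,"gripper":0.2},{"linear":[0.03,0.015,-0.91],"twist":0,"gripper":0.2},{"linear":[0.03,0.015,-0.91],"twist":0,"gripper":0.2},{"linear":[0.03,0.015,-0.91],"twist":0,"gripper":0.2}]'
python3 -m inch '[{"linear":[0,0,0],"twist":0,"gripper":0.2},{"linear":[0,0,0.1],"twist":0,"gripper":0.2},{"linear":[0,0,0.25],"twist":0,"gripper":0.2},{"linear":[0,0,0.5],"twist":0,"gripper":0.2},{"linear":[0,0,0.75],"twist":0,"gripper":0.2},{"linear":[0,0,1],"twist":0,"gripper":0.2},{"linear":[0,0,1],"twist":0,"gripper":0.2}]'
python3 -m inch '[{"linear":[0,0,0.25],"twist":0,"gripper":0.2},{"linear":[0,0,0.5],"twist":0,"gripper":0.2},{"linear":[0,0,0.7],"twist":0,"gripper":0.2},{"linear":[0,0,0.7],"twist":0,"gripper":0.2},{"linear":[0,0,0.7],"twist":0,"gripper":0.2}]'
python3 - <<'E'
from h import *
s=snap('scene','s6');snap('wrist','w6')
cv2.imwrite('pics/s6c.png',cv2.resize(s['image'][50:300,220:440,::-1],None,fx=2.4,fy=2.4))
for a in ([.09,-.055],[.1,-.055]): print(fromdrw(a))
E
```

```text
time: 7.07
tool_pos: [0.3066, 0.2279, 0.0284]
ee_rot: [-3.141, 0.001, 2.735]
wrist_force: [-0.0, -0.8, -0.2]
width: 0.046
time: 7.65
tool_pos: [0.3092, 0.2301, 0.1334]
ee_rot: [3.132, 0.007, 2.735]
wrist_force: [0.6, 0.4, -1.8]
width: 0.0458
time: 8.07
tool_pos: [0.3065, 0.2284, 0.1973]
ee_rot: [3.141, 0.0, 2.735]
wrist_force: [-0.1, 0.2, -3.8]
width: 0.0457
[ 0.59029561 -0.24565151]
[ 0.60025285 -0.2447278 ]
```

```bash
sleep 0.1
```

```text
(no output)
```

View pics/s6c.png

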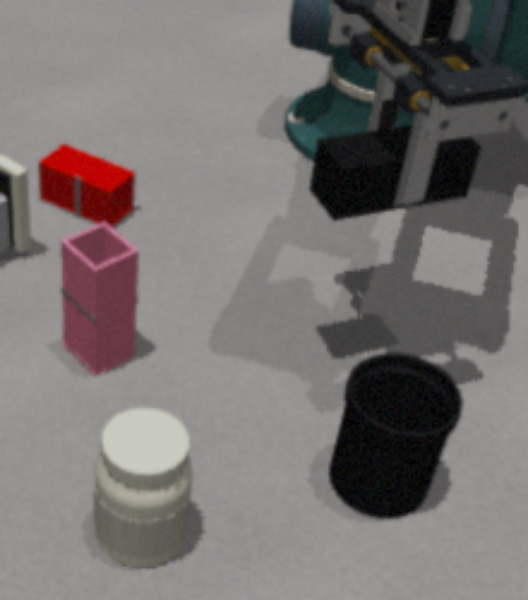

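View pics/w6.png

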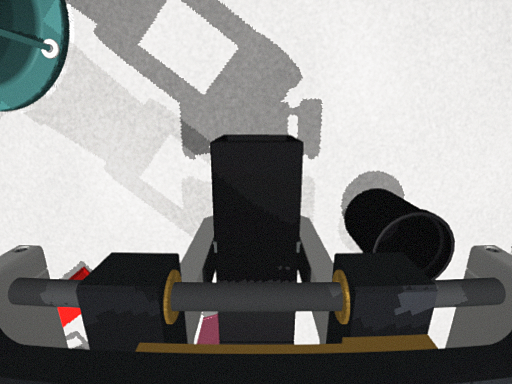

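The insert is held level by its middle. In the wrist view it spans (210-302, 135-345), and the measured weight is about 3.8 N. I'm carrying it to above the drawer, turning +28.6°.

```bash

python3 -m inch '[{"linear":[0.1,-0.17,0],"twist":0.02,"gripper":0.2},{"linear":[0.26,-0.43,0],"twist":0.05,"gripper":0.2},{"linear":[0.42,-0.69,0],"twist":0.08,"gripper":0.2},{"linear":[0.57,-0.95,0],"twist":0.1,"gripper":0.2}]'
python3 -m inch '[{"linear":[0.15,-0.25,0],"twist":0.03,"gripper":0.2},{"linear":[0.3,-0.5,0],"twist":0.06,"gripper":0.2},{"linear":[0.44,-0.73,0],"twist":0.08,"gripper":0.2},{"linear":[0.57,-0.95,0],"twist":0.1,"gripper":0.2}]'
python3 -m inch '[{"linear":[0.15,-0.25,0],"twist":0.03,"gripper":0.2},{"linear":[0.3,-0.5,0],"twist":0.06,"gripper":0.2},{"linear":[0.44,-0.73,0],"twist":0.08,"gripper":0.2},{"linear":[0.57,-0.95,0],"twist":0.1,"gripper":0.2}]'
python3 -m inch '[{"linear":[0.15,-0.25,0],"twist":0.03,"gripper":0.2},{"linear":[0.3,-0.5,0],"twist":0.06,"gripper":0.2},{"linear":[0.44,-0.73,0],"twist":0.08,"gripper":0.2},{"linear":[0.57,-0.95,0],"twist":0.1,"gripper":0.2}]'
python3 -m inch '[{"linear":[0.15,-0.25,0],"twist":0.02,"gripper":0.2},{"linear":[0.3,-0.5,0],"twist":0.04,"gripper":0.2},{"linear":[0.44,-0.74,0],"twist":0.06,"gripper":0.2},{"linear":[0.52,-0.87,0],"twist":0.077,"gripper":0.2},{"linear":[0.57,-0.94,0],"twist":0.077,"gripper":0.2},{"linear":[0.57,-0.94,0],"twist":0.077,"gripper":0.2},{"linear":[0.57,-0.94,0],"twist":0.077,"gripper":0.2}]'
python3 - <<'E'
from h import *
o=robot.get_obs();print(o['tool_pos'],np.rad2deg(o['ee_rot']),o['joint_positions'])
s=snap('scene','s7');snap('wrist','w7');snap('top','t7')
cv2.imwrite('pics/s7c.png',cv2.resize(s['image'][0:250,20:300,::-1],None,fx=2.4,fy=2.4))
E
```

```text
time: 8.5
tool_pos: [0.3627, 0.1321, 0.1952]
ee_rot: [-3.14, -0.004, 2.842]
wrist_force: [0.5, -0.1, -3.3]
width: 0.0456
time: 8.83
tool_pos: [0.4198, 0.0368, 0.1951]
ee_rot: [-3.141, -0.004, 2.945]
wrist_force: [0.9, 0.3, -2.6]
width: 0.0459
time: 9.17
tool_pos: [0.4768, -0.0579, 0.1948]
ee_rot: [3.141, -0.005, 3.05]
wrist_force: [0.8, 0.2, -3.3]
width: 0.0454
time: 9.5
tool_pos: [0.5338, -0.1528, 0.1944]
ee_rot: [3.139, -0.005, -3.129]
wrist_force: [-0.7, 0.3, -3.2]
width: 0.0461
time: 10.08
tool_pos: [0.5906, -0.245, 0.1957]
ee_rot: [3.139, -0.003, -3.049]
wrist_force: [0.7, 1.0, -3.8]
width: 0.0465
[ 0.59062483 -0.24500155  0.1957317 ] [ 1.79843756e+02 -1.79095032e-01 -1.74696456e+02] [-4.82151927e-01  2.97592896e-01  1.18740548e+00  5.92100956e-04
  1.66070026e+00 -2.14545635e+00]
```

```bash
sleep 0.1
```

```text
(no output)
```

View pics/s7c.png

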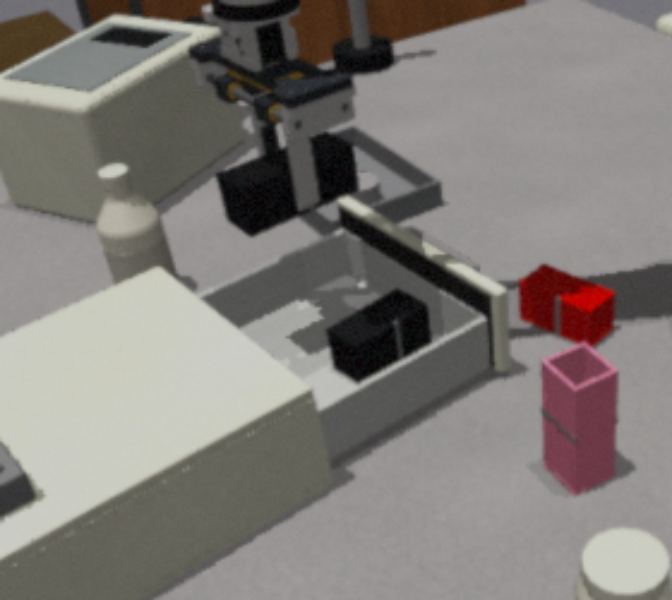

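View pics/w7.png

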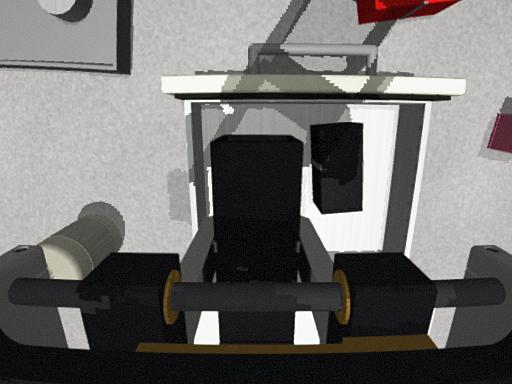

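In the wrist view the held insert is aligned with the drawer and clear of the short insert at (337,167) and of the right wall. I'm lowering it.

```bash

python3 -m inch '[{"linear":[0,0,-0.2],"twist":0,"gripper":0.2},{"linear":[0,0,-0.45],"twist":0,"gripper":0.2},{"linear":[0,0,-0.7],"twist":0,"gripper":0.2},{"linear":[0,0,-0.9],"twist":0,"gripper":0.2},{"linear":[0,0,-1],"twist":0,"gripper":0.2}]'
python3 -m inch '[{"linear":[0,0,-0.15],"twist":0,"gripper":0.2},{"linear":[0,0,-0.3],"twist":0,"gripper":0.2},{"linear":[0,0,-0.4],"twist":0,"gripper":0.2},{"linear":[0,0,-0.45],"twist":0,"gripper":0.2},{"linear":[0,0,-0.45],"twist":0,"gripper":0.2},{"linear":[0,0,-0.45],"twist":0,"gripper":0.2}]'
```

```text
time: 10.65
tool_pos: [0.5895, -0.2438, 0.0946]
ee_rot: [3.138, -0.004, -3.048]
wrist_force: [-0.6, -0.4, -3.7]
width: 0.0458
time: 11.15
tool_pos: [0.5917, -0.2457, 0.0535]
ee_rot: [-3.141, 0.001, -3.048]
wrist_force: [0.5, -0.7, -2.7]
width: 0.0459
```

```bash

python3 -m inch '[{"linear":[0,0,-0.02],"twist":0,"gripper":0.2},{"linear":[0,0,-0.03],"twist":0,"gripper":0.2},{"linear":[0,0,-0.04],"twist":0,"gripper":0.2},{"linear":[0,0,-0.04],"twist":0,"gripper":0.2},{"linear":[0,0,-0.04],"twist":0,"gripper":0.2}]'
```

```text
time: 11.57
tool_pos: [0.5914, -0.2458, 0.049]
ee_rot: [-3.142, 0.0, -3.049]
wrist_force: [-0.1, -0.5, -2.2]
width: 0.0456
```

```bash

python3 -m inch '[{"linear":[0,0,-0.01],"twist":0,"gripper":0.2},{"linear":[0,0,-0.02],"twist":0,"gripper":0.2},{"linear":[0,0,-0.02],"twist":0,"gripper":0.2}]'
python3 -m inch '[{"linear":[0,0,0.01],"twist":0,"gripper":0.55},{"linear":[0,0,0.01],"twist":0,"gripper":0.6},{"linear":[0,0,0.01],"twist":0,"gripper":0.7},{"linear":[0,0,0.01],"twist":0,"gripper":0.7},{"linear":[0,0,0.01],"twist":0,"gripper":0.7}]'
python3 -m inch '[{"linear":[0,0,0.1],"twist":0,"gripper":0.7},{"linear":[0,0,0.3],"twist":0,"gripper":0.7},{"linear":[0,0,0.6],"twist":0,"gripper":0.7},{"linear":[0,0,1],"twist":0,"gripper":0.7},{"linear":[0,0,1],"twist":0,"gripper":0.7}]'
python3 - <<'E'
from h import *
o=robot.get_obs();print(o['tool_pos'])
s=snap('scene','s8');snap('wrist','w8')
cv2.imwrite('pics/s8c.png',cv2.resize(s['image'][0:250,20:300,::-1],None,fx=2.4,fy=2.4))
E
```

```text
time: 11.82
tool_pos: [0.5918, -0.2459, 0.0484]
ee_rot: [-3.141, 0.001, -3.049]
wrist_force: [-1.8, 0.5, 5.2]
width: 0.0458
time: 12.23
tool_pos: [0.5914, -0.2457, 0.0476]
ee_rot: [3.141, -0.0, -3.049]
wrist_force: [0.9, -0.6, 0.3]
width: 0.0655
time: 12.65
tool_pos: [0.5953, -0.2478, 0.1586]
ee_rot: [-3.133, 0.014, -3.049]
wrist_force: [1.1, -0.3, 2.1]
width: 0.0661
[ 0.59527341 -0.2477579   0.15856162]
```

```bash
sleep 0.1
```

```text
(no output)
```

View pics/s8c.png

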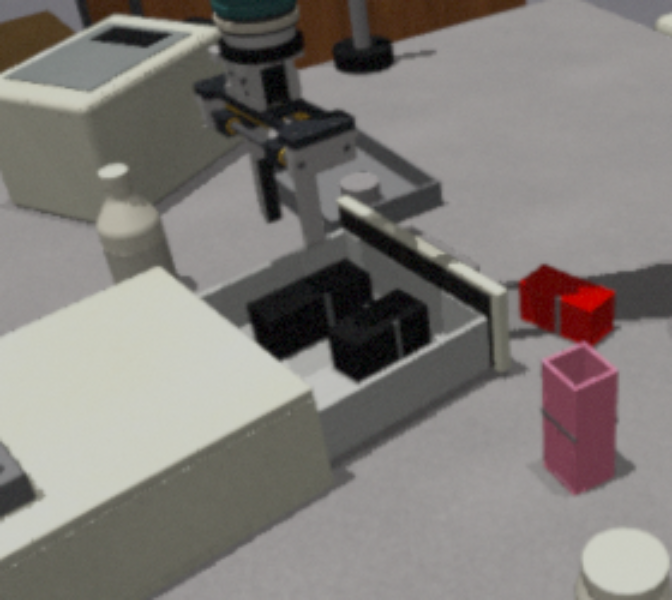

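View pics/w8.png

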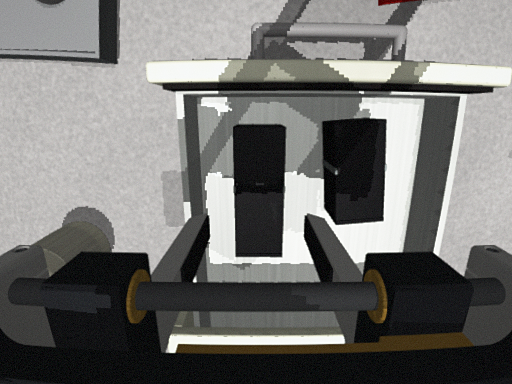

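Both inserts lie flat and released: wrist pixels are tall (259,190) and short (353,170). I'm now moving in front of the handle with the jaws closed.

```bash

python3 -m inch '[{"linear":[0,0,0.2],"twist":0,"gripper":0.7},{"linear":[-0.2,0.05,0.3],"twist":0,"gripper":0.7},{"linear":[-0.5,0.1,0.3],"twist":0,"gripper":0.4},{"linear":[-0.8,0.17,0.3],"twist":0,"gripper":0.1},{"linear":[-1,0.2,0.3],"twist":0,"gripper":0}]'
python3 -m inch '[{"linear":[-0.25,0.05,0],"twist":0,"gripper":0},{"linear":[-0.5,0.1,0],"twist":0,"gripper":0},{"linear":[-0.75,0.15,0],"twist":0,"gripper":0},{"linear":[-0.88,0.19,0],"twist":0,"gripper":0},{"linear":[-0.88,0.19,0],"twist":0,"gripper":0},{"linear":[-0.88,0.19,0],"twist":0,"gripper":0},{"linear":[-0.88,0.19,0],"twist":0,"gripper":0}]'
python3 - <<'E'
from h import *
np.set_printoptions(precision=4,suppress=True)
o=robot.get_obs();print(o['tool_pos'],np.rad2deg(o['ee_rot']),o['width'],todrw(o['tool_pos']))
s=snap('top','t9');snap('scene','s9')
P=depthpt(s,np.c_[np.tile(np.arange(512),384),np.repeat(np.arange(384),512)]).reshape(384,512,3);q=todrw(P);z=P[...,2]
for zc in (.095,):
  m=(q[...,0]>.03)&(q[...,0]<.2)&(abs(q[...,1])<.11)&(abs(z-.068)<.01)&(s['image'].max(2)<70)
  n,l=cv2.connectedComponents(m.astype(np.uint8))
  for i in range(1,n):
    if (l==i).sum()>60: print(np.median(z[l==i]),cv2.minAreaRect((q[l==i]*1000).astype(np.float32)))
m=(abs(z-.106)<.006)&(abs(q[...,0])<.06)&(abs(q[...,1])<.14); print('panel',cv2.minAreaRect((q[m]*1000).astype(np.float32)))
E
```

```text
time: 13.17
tool_pos: [0.4887, -0.2245, 0.1761]
ee_rot: [3.139, -0.003, -3.049]
wrist_force: [0.2, -0.2, 0.2]
width: 0.0496
time: 13.75
tool_pos: [0.4036, -0.2067, 0.1771]
ee_rot: [3.141, -0.001, -3.049]
wrist_force: [0.0, -0.2, 0.3]
width: 0.0031
[ 0.4036 -0.2067  0.1771] [ 179.9558   -0.0301 -174.6677] 0.0030835828886616986 [-0.0922  0.001 ]
0.0703446040492305 ((90.25773620605469, -51.93913269042969), (45.307498931884766, 120.4969482421875), 89.93504333496094)
0.07059373635843919 ((71.97089385986328, 39.146663665771484), (86.52978515625, 43.614288330078125), 4.88200044631958)
panel ((-10.429145812988281, -0.3625640869140625), (19.329248428344727, 269.0715637207031), 0.05910199135541916)
```

```bash
sleep 0.1
```

```text
(no output)
```

View pics/t9.png

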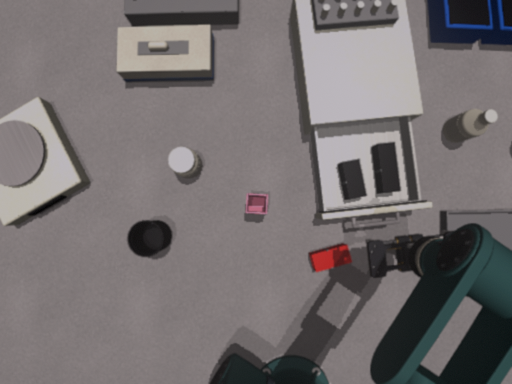

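Both inserts are in the drawer: tall (386,167) and short (352,179). The gripper is in front of the handle. I'm lowering and starting the push.

```bash

python3 -m inch '[{"linear":[0,0,-0.3],"twist":0,"gripper":0},{"linear":[0,0,-0.6],"twist":0,"gripper":0},{"linear":[0,0,-0.9],"twist":0,"gripper":0},{"linear":[0,0,-0.97],"twist":0,"gripper":0},{"linear":[0,0,-0.97],"twist":0,"gripper":0},{"linear":[0,0,-0.97],"twist":0,"gripper":0}]'
python3 -m inch '[{"linear":[0.1,0.009,0],"twist":0,"gripper":0},{"linear":[0.2,0.019,0],"twist":0,"gripper":0},{"linear":[0.27,0.025,0],"twist":0,"gripper":0},{"linear":[0.33,0.03,0],"twist":0,"gripper":0},{"linear":[0.39,0.036,0],"twist":0,"gripper":0},{"linear":[0.45,0.042,0],"twist":0,"gripper":0},{"linear":[0.45,0.042,0],"twist":0,"gripper":0}]'
```

```text
time: 14.35
tool_pos: [0.404, -0.207, 0.0814]
ee_rot: [3.142, 0.0, -3.048]
wrist_force: [-0.1, -0.1, 0.5]
width: 0.0006
time: 14.93
tool_pos: [0.4498, -0.2024, 0.081]
ee_rot: [-3.141, 0.002, -3.048]
wrist_force: [-0.3, -0.2, -0.1]
width: 0.0007
```

```bash

python3 - <<'E'
from h import *
np.set_printoptions(precision=4,suppress=True)
s=snap('top','t10');o=robot.get_obs();print(todrw(o['tool_pos']))
P=depthpt(s,np.c_[np.tile(np.arange(512),384),np.repeat(np.arange(384),512)]).reshape(384,512,3);q=todrw(P);z=P[...,2]
m=(abs(z-.106)<.006)&(q[...,0]>-.03)&(q[...,0]<.06)&(abs(q[...,1])>.09)&(abs(q[...,1])<.14); print('panel',cv2.minAreaRect((q[m]*1000).astype(np.float32)))
s=snap('scene','s10')
cv2.imwrite('pics/s10c.png',cv2.resize(s['image'][0:250,20:300,::-1],None,fx=2.4,fy=2.4))
E
```

```text
[-0.0464  0.0012]
panel ((4.162988662719727, 13.701675415039062), (18.794462203979492, 242.392822265625), 0.3742735981941223)
```

```bash
sleep 0.1
```

```text
(no output)
```

View pics/s10c.png

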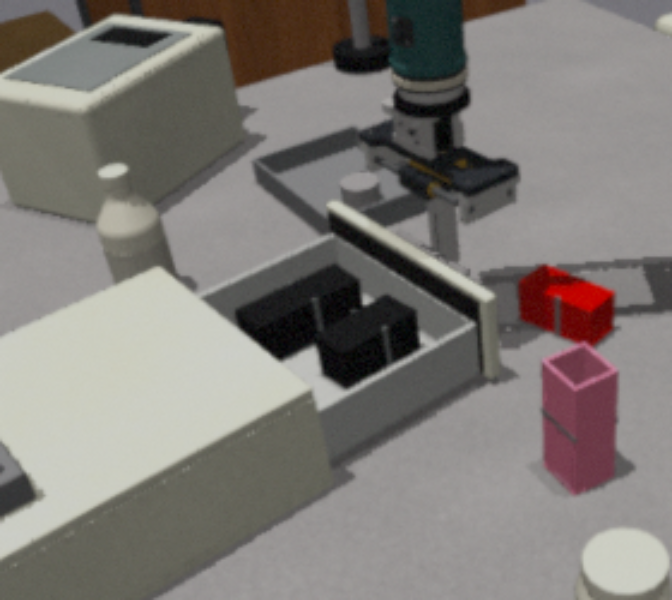

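The drawer has moved 14.5 mm and follows well, with both inserts still in place in the scene view. I'm pushing on gently.

```bash

python3 -m inch '[{"linear":[0.06,0.006,0],"twist":0,"gripper":0},{"linear":[0.15,0.014,0],"twist":0,"gripper":0},{"linear":[0.25,0.023,0],"twist":0,"gripper":0},{"linear":[0.35,0.032,0],"twist":0,"gripper":0},{"linear":[0.45,0.042,0],"twist":0,"gripper":0},{"linear":[0.55,0.051,0],"twist":0,"gripper":0},{"linear":[0.65,0.06,0],"twist":0,"gripper":0},{"linear":[0.75,0.07,0],"twist":0,"gripper":0},{"linear":[0.85,0.079,0],"twist":0,"gripper":0},{"linear":[0.95,0.088,0],"twist":0,"gripper":0}]'
python3 -m inch '[{"linear":[0.1,0.009,0],"twist":0,"gripper":0},{"linear":[0.2,0.018,0],"twist":0,"gripper":0},{"linear":[0.3,0.028,0],"twist":0,"gripper":0},{"linear":[0.4,0.037,0],"twist":0,"gripper":0},{"linear":[0.5,0.046,0],"twist":0,"gripper":0},{"linear":[0.6,0.055,0],"twist":0,"gripper":0},{"linear":[0.68,0.063,0],"twist":0,"gripper":0},{"linear":[0.75,0.07,0],"twist":0,"gripper":0},{"linear":[0.8,0.074,0],"twist":0,"gripper":0},{"linear":[0.83,0.077,0],"twist":0,"gripper":0}]'
python3 - <<'E'
from h import *
np.set_printoptions(precision=4,suppress=True)
s=snap('top','t11');o=robot.get_obs();print(todrw(o['tool_pos']),o['wrist_force'])
P=depthpt(s,np.c_[np.tile(np.arange(512),384),np.repeat(np.arange(384),512)]).reshape(384,512,3);q=todrw(P);z=P[...,2]
m=(abs(z-.104)<.005)&(q[...,0]>.13)&(q[...,0]<.23)&(abs(q[...,1])>.09)&(abs(q[...,1])<.14); print('panel',cv2.minAreaRect((q[m]*1000).astype(np.float32)))
E
```

```text
time: 15.87
tool_pos: [0.5442, -0.1931, 0.0804]
ee_rot: [3.14, -0.001, -3.048]
wrist_force: [-3.3, 2.8, 0.8]
width: 0.0004
time: 16.7
tool_pos: [0.6273, -0.1863, 0.0808]
ee_rot: [-3.141, 0.001, -3.049]
wrist_force: [-2.2, 0.7, -0.9]
width: 0.0004
[0.1328 0.0005] [ 0.2865  0.2972 -0.6526]
panel ((200.3607177734375, 114.37586212158203), (61.084007263183594, 44.99879455566406), 5.443583011627197)
```

```bash

python3 -m inch '[{"linear":[0.03,0.003,0],"twist":0,"gripper":0},{"linear":[0.05,0.005,0],"twist":0,"gripper":0},{"linear":[0.07,0.007,0],"twist":0,"gripper":0},{"linear":[0.09,0.008,0],"twist":0,"gripper":0},{"linear":[0.11,0.01,0],"twist":0,"gripper":0},{"linear":[0.13,0.012,0],"twist":0,"gripper":0},{"linear":[0.14,0.013,0],"twist":0,"gripper":0},{"linear":[0.14,0.013,0],"twist":0,"gripper":0}]'
python3 -m inch '[{"linear":[0.01,0.001,0],"twist":0,"gripper":0},{"linear":[0.02,0.002,0],"twist":0,"gripper":0},{"linear":[0.02,0.002,0],"twist":0,"gripper":0},{"linear":[0.02,0.002,0],"twist":0,"gripper":0}]'
```

```text
time: 17.42
tool_pos: [0.641, -0.1851, 0.0811]
ee_rot: [-3.141, 0.001, -3.049]
wrist_force: [-1.2, -1.4, -0.7]
width: 0.0005
time: 17.75
tool_pos: [0.6427, -0.1847, 0.0811]
ee_rot: [-3.141, 0.001, -3.049]
wrist_force: [-1.3, -1.8, 0.7]
width: 0.0008
```

```bash

python3 -m inch '[{"linear":[0.01,0.001,0],"twist":0,"gripper":0},{"linear":[0.02,0.002,0],"twist":0,"gripper":0},{"linear":[0.02,0.002,0],"twist":0,"gripper":0}]'
python3 -m inch '[{"linear":[0.01,0.001,0],"twist":0,"gripper":0},{"linear":[0.02,0.002,0],"twist":0,"gripper":0},{"linear":[0.02,0.002,0],"twist":0,"gripper":0}]'
python3 -m inch '[{"linear":[0.01,0.001,0],"twist":0,"gripper":0},{"linear":[0.01,0.001,0],"twist":0,"gripper":0},{"linear":[0.01,0.001,0],"twist":0,"gripper":0}]'
```

```text
time: 18.0
tool_pos: [0.644, -0.1845, 0.081]
ee_rot: [-3.141, -0.001, -3.049]
wrist_force: [-5.1, -2.6, 1.7]
width: 0.0004
time: 18.25
tool_pos: [0.6441, -0.1845, 0.081]
ee_rot: [3.141, -0.006, -3.049]
wrist_force: [-9.5, -2.2, 4.2]
width: 0.0002
time: 18.5
tool_pos: [0.6441, -0.1845, 0.081]
ee_rot: [3.141, -0.008, -3.049]
wrist_force: [-11.3, -2.2, 5.6]
width: 0.0001
```

```bash

python3 -m inch '[{"linear":[0.01,0.001,0],"twist":0,"gripper":0},{"linear":[0.02,0.002,0],"twist":0,"gripper":0},{"linear":[0.02,0.002,0],"twist":0,"gripper":0}]'
python3 -m inch '[{"linear":[0.005,0,0],"twist":0,"gripper":0},{"linear":[0.005,0,0],"twist":0,"gripper":0},{"linear":[0.005,0,0],"twist":0,"gripper":0},{"linear":[0.005,0,0],"twist":0,"gripper":0},{"linear":[0.005,0,0],"twist":0,"gripper":0},{"linear":[0.005,0,0],"twist":0,"gripper":0},{"linear":[0.005,0,0],"twist":0,"gripper":0},{"linear":[0.005,0,0],"twist":0,"gripper":0}]'
python3 - <<'E'
from h import *
np.set_printoptions(precision=4,suppress=True)
print(robot.get_obs()['wrist_force'])
s=snap('scene','s12');snap('top','t12')
cv2.imwrite('pics/s12c.png',cv2.resize(s['image'][0:250,20:300,::-1],None,fx=2.4,fy=2.4))
E
```

```text
time: 18.75
tool_pos: [0.6442, -0.1845, 0.081]
ee_rot: [3.141, -0.013, -3.05]
wrist_force: [-15.7, -2.3, 8.2]
width: 0.0005
time: 19.42
tool_pos: [0.6442, -0.1845, 0.081]
ee_rot: [3.14, -0.013, -3.05]
wrist_force: [-17.6, -2.4, 8.0]
width: 0.0001
[-17.6133  -2.3735   7.9576]
```

```bash
sleep 0.1
```

```text
(no output)
```

View pics/s12c.png

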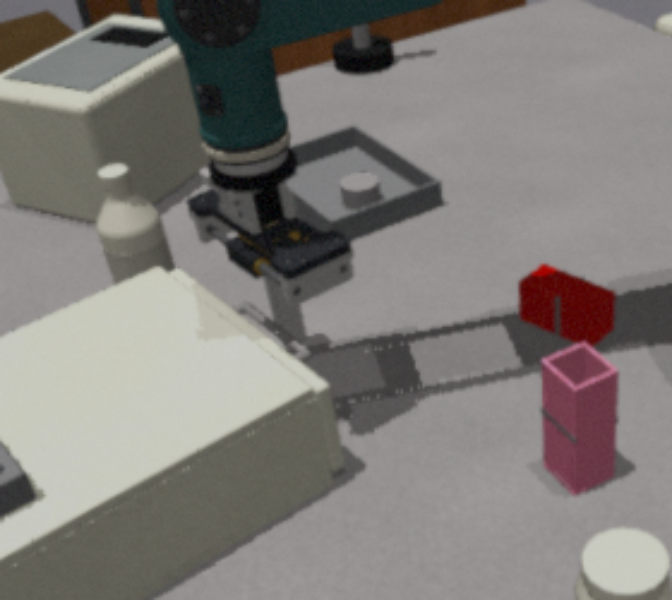

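View pics/t12.png

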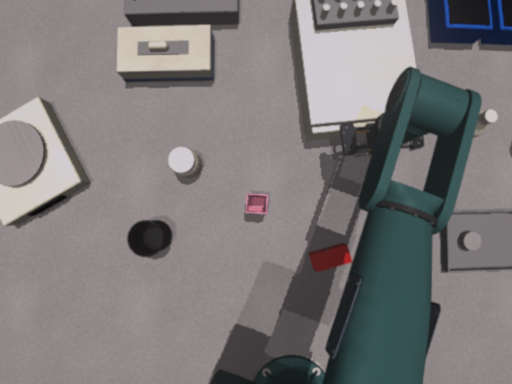

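The drawer looks shut in both views, with a steady push of about 17.6 N. The stall was stiff, though, so I'll check the real opening before retreating.

```bash

python3 - <<'E'
from h import *
np.set_printoptions(precision=4,suppress=True)
v,u=np.mgrid[0:384,0:512]
for f in ('scene0','top0','s12','t12'):
    s=dict(np.load(f+'.npz'))
    P=depthpt(s,np.c_[u.ravel(),v.ravel()]).reshape(384,512,3);P[s['depth']==0]=np.nan;q=todrw(P);z=P[...,2]
    lo,hi=((-.03,.01) if '0' in f else (.17,.204))
    for a,b in ((.06,.09),(.09,.13),(-.13,-.09)):
        w=(q[...,1]>a)&(q[...,1]<b)&(z>.1)&(z<.122)
        fr=q[w&(q[...,0]>lo)&(q[...,0]<hi)][:,0]
        un=q[w&(z>.111)&(q[...,0]>.19)][:,0]
        print(f,a,len(fr),np.percentile(fr,[2,5,50,95]) if len(fr)>5 else '',np.percentile(un,[.5,1,2]) if len(un) else '')
E
sed -n 1p /dev/null
python3 - <<'E'
import cv2,numpy as np
im=cv2.imread('pics/s12.png')[100:210,90:180]
cv2.imwrite('pics/s12z.png',cv2.resize(im,None,fx=5,fy=5))
E
```

```text
scene0 0.06 54 [-0.0193 -0.0185 -0.0088 -0.0044] [0.2087 0.2106 0.2135]
scene0 0.09 75 [-0.0188 -0.0186 -0.0103 -0.0051] [0.2088 0.2105 0.2146]
scene0 -0.13 51 [-0.0196 -0.0167 -0.0095 -0.0042] [0.2092 0.2101 0.2128]
top0 0.06 88 [-0.0199 -0.0195 -0.0121 -0.0045] [0.2077 0.2087 0.2113]
top0 0.09 125 [-0.02   -0.0193 -0.0116 -0.0025] [0.2082 0.2091 0.2118]
top0 -0.13 123 [-0.0196 -0.0192 -0.0109 -0.0026] [0.2093 0.2107 0.213 ]
s12 0.06 51 [0.188  0.1883 0.1951 0.2002] [0.2084 0.2101 0.2122]
s12 0.09 73 [0.1881 0.1892 0.1953 0.2003] [0.2088 0.2106 0.2146]
s12 -0.13 49 [0.1897 0.1903 0.196  0.2016] [0.2092 0.2107 0.2129]
t12 0.06 60 [0.1885 0.189  0.1953 0.2022] [0.2076 0.2087 0.2107]
t12 0.09 110 [0.1884 0.1886 0.1949 0.2022] [0.2082 0.209  0.2123]
t12 -0.13 0  [0.3147 0.3169 0.3199]
```

View pics/s12z.png

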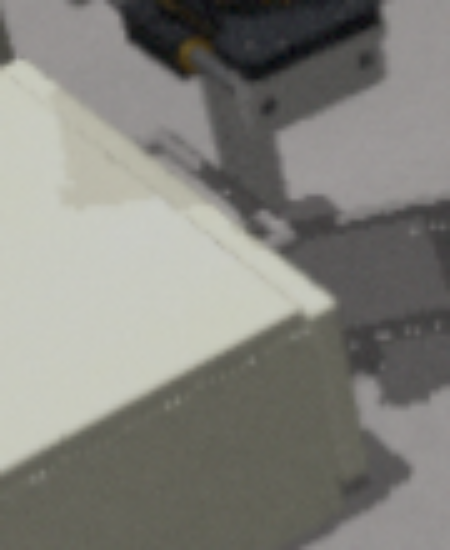

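The edge measurements put the opening at 0–2 mm. I'll back off, look again without the push, and decide then.

```bash

python3 -m inch '[{"linear":[-0.05,-0.005,0],"twist":0,"gripper":0},{"linear":[-0.1,-0.009,0],"twist":0,"gripper":0},{"linear":[-0.2,-0.02,0],"twist":0,"gripper":0},{"linear":[-0.4,-0.04,0],"twist":0,"gripper":0},{"linear":[-0.6,-0.06,0],"twist":0,"gripper":0},{"linear":[-0.6,-0.06,0],"twist":0,"gripper":0}]'
cat > m.py <<'E'
from h import *
import sys
np.set_printoptions(precision=4,suppress=True)
v,u=np.mgrid[0:384,0:512]
print(robot.get_obs()['tool_pos'],robot.get_obs()['wrist_force'])
for n in ('scene','top'):
    s=snap(n,n+sys.argv[1])
    P=depthpt(s,np.c_[u.ravel(),v.ravel()]).reshape(384,512,3);P[s['depth']==0]=np.nan;q=todrw(P);z=P[...,2]
    for a,b in ((.06,.09),(.09,.13),(-.05,.05),(-.13,-.09)):
        w=(q[...,1]>a)&(q[...,1]<b)&(z>.1)&(z<.122)
        fr=q[w&(q[...,0]>.17)&(q[...,0]<.204)][:,0]
        un=q[w&(z>.111)&(q[...,0]>.19)][:,0]
        print(n,a,len(fr),np.percentile(fr,[2,5,50,95]) if len(fr)>5 else '',np.percentile(un,[.5,1,2]) if len(un) else '')
E
python3 m.py 13
python3 - <<'E'
import cv2,numpy as np
im=cv2.imread('pics/scene13.png')[80:220,80:220]
cv2.imwrite('pics/s13z.png',cv2.resize(im,None,fx=4,fy=4))
im=cv2.imread('pics/top13.png')[100:170,290:440]
cv2.imwrite('pics/t13z.png',cv2.resize(im,None,fx=5,fy=5))
E
```

```text
time: 20.02
tool_pos: [0.588, -0.1892, 0.0805]
ee_rot: [3.14, -0.0, -3.049]
wrist_force: [0.1, 0.1, 0.5]
width: 0.0007
[ 0.588  -0.1892  0.0805] [0.1098 0.0963 0.5158]
scene 0.06 52 [0.1883 0.1896 0.1946 0.2009] [0.2082 0.2096 0.2124]
scene 0.09 73 [0.1884 0.1891 0.1951 0.2005] [0.209  0.2107 0.2142]
scene -0.05 150 [0.1886 0.1894 0.1952 0.201 ] [0.2083 0.21   0.2126]
scene -0.13 50 [0.1901 0.1904 0.1961 0.2014] [0.2094 0.2105 0.213 ]
top 0.06 78 [0.1886 0.1888 0.1955 0.2026] [0.2077 0.2086 0.211 ]
top 0.09 109 [0.1884 0.1888 0.1952 0.2025] [0.2082 0.2092 0.2122]
top -0.05 275 [0.1872 0.1875 0.1945 0.2027] [0.2068 0.2076 0.21  ]
top -0.13 0  [0.2247 0.2275 0.2316]
```

```bash
sleep 0.1
```

```text
(no output)
```

View pics/s13z.png

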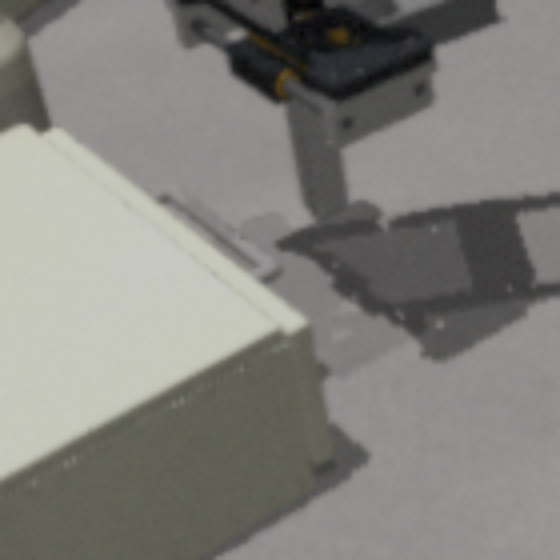

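View pics/t13z.png

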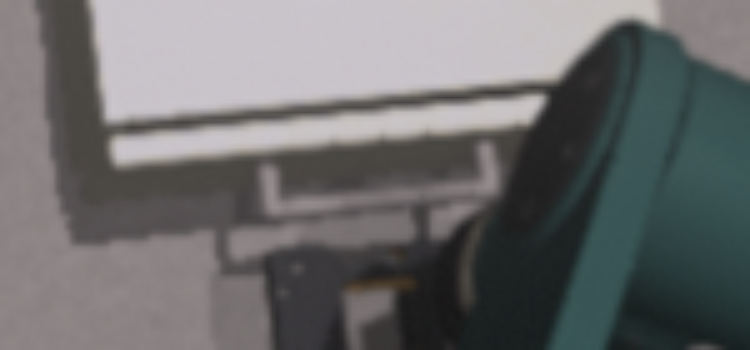

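There is no visible spring-back. The gap is about 2 mm, as expected when shut, but I want a sharper number, so I'll take sub-pixel edges.

```bash
cat > e.py <<'E'
from h import *
import sys
np.set_printoptions(precision=2,suppress=True,linewidth=160)
from scipy.ndimage import map_coordinates
def proj(s,P):
    R,t=cam(s); d=np.array([float(s['k1']),0,0,0,0])
    return cv2.projectPoints(P,R,t,s['mtx'],d)[0].reshape(-1,2)
def prof(f,y,z,x0,x1):
    s=dict(np.load(f)); g=s['image'].astype(float).mean(2)
    xs=np.arange(x0,x1,.0005); w=fromdrw(np.c_[xs,np.full(len(xs),y)])
    p=proj(s,np.c_[w,np.full(len(xs),z)])
    return xs*1000,map_coordinates(g,[p[:,1],p[:,0]],order=1)
def edge(f,y0,y1,z,x0,x1):
    G=[prof(f,y,z,x0,x1)[1] for y in np.linspace(y0,y1,15)]; xs=prof(f,0,z,x0,x1)[0]
    return xs,np.mean(G,0)
for f,z,x0,x1 in (('scene0.npz',.106,-.035,.015),('top0.npz',.106,-.035,.015),('scene13.npz',.106,.17,.225),('top13.npz',.106,.17,.225),('scene0.npz',.115,.195,.225),('top0.npz',.115,.195,.225)):
    xs,G=edge(f,.065,.125,z,x0,x1); print(f,z); print(np.c_[xs,G][::2].T.round(1))
E
python3 e.py
```

```text
scene0.npz 0.106
[[-35.  -34.  -33.  -32.  -31.  -30.  -29.  -28.  -27.  -26.  -25.  -24.  -23.  -22.  -21.  -20.  -19.  -18.  -17.  -16.  -15.  -14.  -13.  -12.  -11.  -10.
   -9.   -8.   -7.   -6.   -5.   -4.   -3.   -2.   -1.    0.    1.    2.    3.    4.    5.    6.    7.    8.    9.   10.   11.   12.   13.   14. ]
 [144.9 144.8 144.6 144.2 143.8 143.3 143.2 143.3 143.9 144.2 143.8 143.4 143.  143.  144.7 149.  156.3 165.5 175.2 184.  189.8 192.8 194.1 194.6 194.5 193.9
  192.5 189.7 184.8 176.8 165.8 151.4 135.1 118.7 103.5  88.4  73.2  58.5  45.7  35.8  28.3  22.9  19.4  17.3  15.9  15.1  14.9  15.1  14.7  14.2]]
top0.npz 0.106
[[-35.  -34.  -33.  -32.  -31.  -30.  -29.  -28.  -27.  -26.  -25.  -24.  -23.  -22.  -21.  -20.  -19.  -18.  -17.  -16.  -15.  -14.  -13.  -12.  -11.  -10.
   -9.   -8.   -7.   -6.   -5.   -4.   -3.   -2.   -1.    0.    1.    2.    3.    4.    5.    6.    7.    8.    9.   10.   11.   12.   13.   14. ]
 [109.3 104.8  97.8  88.7  80.8  74.9  71.4  69.6  69.2  68.8  68.3  68.4  71.1  78.9  92.1 111.  132.4 149.7 160.5 166.7 169.4 170.3 170.7 170.9 171.1 17
[... 1603 characters left out ...]
  204.  205.  206.  207.  208.  209.  210.  211.  212.  213.  214.  215.  216.  217.  218.  219.  220.
  221.  222.  223.  224. ]
 [183.  182.9 182.9 183.  183.1 183.  183.  183.  182.8 182.2 181.4 180.8 181.4 184.2 189.2 193.1 195.1 195.7 195.9 195.9 195.9 195.9 195.8 195.8 195.9 195.9
  195.7 195.6 195.6 195.6]]
top0.npz 0.115
[[195.  196.  197.  198.  199.  200.  201.  202.  203.  204.  205.  206.  207.  208.  209.  210.  211.  212.  213.  214.  215.  216.  217.  218.  219.  220.
  221.  222.  223.  224. ]
 [ 88.6  85.   81.8  79.4  78.1  77.2  76.3  75.8  76.6  80.8  89.1 102.6 119.9 136.9 151.2 162.3 168.4 170.8 172.  172.1 171.8 171.7 171.7 171.6 171.6 171.6
  171.5 171.5 171.6 171.6]]
```

Sub-pixel edges in the top view put the panel's front 19.0 mm ahead of the unit's face, so the opening is about 0.0 mm. The scene view gives 0.8 mm. The drawer is shut, and the arm is clear of everything. A last check on the bystanders, then I hand in.

```bash
python3 - <<'E'
from h import *
s=snap('top','t14')
P=depthpt(s,np.c_[np.tile(np.arange(512),384),np.repeat(np.arange(384),512)]).reshape(384,512,3);x,y,z=P[...,0],P[...,1],P[...,2]
for n,b in (('jar',(.5,.75,.18,.35,.06,.12)),('bucket',(.33,.5,.27,.42,.09,.112)),('pink',(.43,.6,.02,.13,.117,.133))):
    m=(x>b[0])&(x<b[1])&(y>b[2])&(y<b[3])&(z>b[4])&(z<b[5]); print(n,m.sum(),cv2.minAreaRect((P[m][:,:2]*1000).astype(np.float32))[0])
print(robot.get_obs()['wrist_force'],robot.get_obs()['qvel'].round(3))
print(robot.close_job())
E
```

```text
jar 718 (607.9385375976562, 263.2244567871094)
bucket 366 (422.4923400878906, 352.43841552734375)
pink 137 (502.5968933105469, 88.10177612304688)
[-0.00210865 -0.61209912 -0.49613275] [ 0.004  0.011 -0.018 -0.006  0.006 -0.001]
the job is handed in; nothing more can be done
None
```

I put the tall insert away and handed the job in at about 20 s of the 72 s allowed; no verdict was reported.

**What I did:** I gripped the tall insert near its top and rolled it over its bottom edge onto the bench. I then regripped it at mid-length, laid it on the drawer floor beside the short one and let go. I slid the drawer shut by its handle at roughly 0.12 m/s, pressed at 16–17.6 N for about 0.7 s, and backed off.

**Last checks:**
- **Inserts:** before closing, both lay flat with their tops at about 70 mm. They cannot be seen with the drawer shut, so their final position was not checked directly.
- **Drawer:** it measures shut, at about 0.0 mm open in the top view and 0.8 mm in the scene view. An earlier, coarser depth reading had suggested up to 2 mm.
- **Seal:** the few millimetres of give described in the task did not show. The stop felt stiff, with about 0.2 mm of movement between 5 and 17 N, and there was no visible spring-back.
- **Bystanders:** the jar, the round bucket and the pink look-alike are within 1 mm of where they started.
- **Robot:** the gripper was clear of the handle, with only sensor noise on the wrist force.

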